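Clear down the titration bench

ROBOT

A 6-joint arm with a two-finger parallel gripper is mounted at the origin on a cart in front of the work surface, level with it; the furniture and walls round the work are solid. World frame = base frame: x ahead of the robot, y to its left, z up, the work surface at z = 0. Lengths are in m, angles in rad, forces in N, time in s.
With the tool pointing down it reaches from about 0.375 to 0.9 m from the base axis. Payload 3.1 kg.
Tool frame: the origin (TCP) lies between the finger pads; the fingertips stand manip.finger_overhang ahead of it and the grasp point (between the pads) lies 5 mm behind it (manip.finger_overhang is the distance from the TCP to the fingertips, in m); z points along the fingers, y is the line along which they close (so a half turn about z gives the same grasp; the last joint's range is limited). The gripper opens to 85 mm and grips with 20 to 120 N. Pads are 22 mm wide; open, the fingers measure 114 mm over their backs; the gripper's body (76 mm by 85 mm) begins 54 mm behind the grasp point. The pads swing forward as they close: fully open they stand 13 mm farther back than shut.
Start: joints at [1.065, 0.527, 1.433, -0, 1.181, -0.178], TCP at [0.201, 0.592, 0.222] pointing down, gripper open.
Joint ranges: [-3.08, 3.08], [-0.75, 2.2], [0.22, 2.44], [-1.43, 4.57], [0, 2.65], [-2.85, 2.85]. Speed limits (rad/s): [2.79, 2.79, 3.14, 3.14, 3.14, 3.14].

INTERFACE

Orientations are given as a unit quaternion [x, y, z, w].
In Python, from station import manip gives the robot as it stands.
- The arm moves only by the tool drive_tool, never from a script. Its argument "plan" is a list of rows, each a list of 7 numbers: the shift along the tool's x, y, z in m, then the turn, a rotation vector about the tool's x, y, z in degrees, then the opening, from -1 (shut) to 1 (fully open). In form: [[x, y, z, wx, wy, wz, gripper], ...]. A call has 1 to 10 rows; each row shifts and turns the commanded pose from where the row before left it, along the tool's axes as they then stand; what a row does not reach is not made up. A row lasts 1/10 s, in which the tool goes at most 50 mm and 8.59 degrees, less where a joint would pass 70% of its speed; a pose out of reach is approached as far as the arm can. A call is refused whole if a number of a shift passes 0.05 or a number of a turn 8.59, either way. A call with a gripper value outside its range is refused whole. The fingers move at their own pace and stop on an object; "newtons" is the grip in N (left out, the last holds). Time passes only in rows, so rows that do not move let the fingers close. It gives the time, the measured TCP pose, the force, the opening and the grip force at its end, in the units of the state.
- manip.sense(): the state, without advancing time (a new reading comes with each control period).
- manip.snapshot(name): name is "scene" or "top" or "wrist"; returns a dict with "image" (420x560x3 uint8, red, green, blue), "z_map" (420x560 float32, m along the optical axis (not along the pixel's ray), 0 where there is no reading), "fov_y" (degrees; the focal length in pixels is half the picture's height over the tangent of half this angle, whatever the lens; pixels are square), "cx", "cy" (the principal point, pixels), "k1" (the pictures are not rectified: a ray, as slopes to the right and down, at radius r is drawn at 1 + k1 r^2 times it, then the intrinsics apply), "extrinsics" (4x4, takes a point from camera to world coordinates); the wrist camera has in their place "mount" (4x4, takes a point from camera to tool coordinates, whose origin is the TCP and whose axes are the flange's). Camera axes: x right, y up, looking along -z (the intrinsics and any distortion apply to the point x, -y, -z); pixel columns grow to the right and rows downward; lengths in m; the calibration is good to about 2 mm. A picture is of the moment at which its call begins: read the wrist's pose just before it.
- manip.sign_off(): hands the job in; it is judged then, once.
The state is a dict: "t": time; "q": joint angles; "qd": joint speeds; "tau": joint torques, N m; "tcp_pos": TCP position; "tool_rot": TCP orientation; "force": force on the tool from outside, world axes, zero at the start; "ft_torque": the same for the moment, N m; "finger_gap": opening from 0.0 (shut) to 1.0 (fully open); "gripper_force": force on a finger pad.
Only numpy, scipy, OpenCV 4.12 (cv2) and the standard library are available. Lean on these libraries where they do the work, as an engineer would, in place of code of your own. Each camera call takes 0.05 s, during which the arm holds its last target. There are 200 camera calls.

TASK

Clear away the five things left along the front of the worktop after the titration: put the two amber bottles back in the black carrier and the white bottle and the little dropper bottle in the blue carrier, each in the well cut to its own size, and stand the conical flask in the empty bay of the white wash-up tub. Lower each one in upright, right down to the bottom, rather than dropping it, and leave the beaker in the tub and the pink dish as they are.

Things in the scene. Friction and masses are not known exactly. Their poses are not given: they have to be found in the camera images.
- amber_large: Large amber glass bottle with a white screw cap: body 62 mm in diameter, 145 mm tall, up to 0.45 kg. The cap (fixed, 32 mm in diameter) spans 120 to 145 mm above the underside; the shoulder narrows from full width at 103 mm to the cap's width at 126 mm, so grip the upper part of the cap. Origin: centre of its underside, z up its axis; stands in the front row.
- amber_small: Small amber glass bottle with a black screw cap: body 52 mm in diameter, 118 mm tall, up to 0.3 kg. The cap (fixed, 27 mm in diameter) spans 94 to 118 mm above the underside; the shoulder narrows from full width at 84 mm to the cap's width at 101 mm, so grip the upper part of the cap. Origin: centre of its underside, z up its axis; stands in the front row.
- white_bottle: White plastic bottle with a blue screw cap: body 58 mm in diameter, 128 mm tall, up to 0.3 kg. The cap (fixed, 30 mm in diameter) spans 104 to 128 mm above the underside; the shoulder narrows from full width at 91 mm to the cap's width at 110 mm, so grip the upper part of the cap. Origin: centre of its underside, z up its axis; stands in the front row.
- dropper: Little amber dropper bottle with a black rubber bulb on top, 102 mm tall, up to 0.1 kg. Straight body 33 mm in diameter up to 56 mm above the underside, collar 24 mm wide from 62 to 77 mm, bulb 13 mm wide above. Grip it by the top of the body, at about 58 mm. Origin: centre of its underside, z up its axis; stands in the front row.
- flask: Conical glass flask, pale cream inside: foot 64 mm in diameter, 97 mm tall, up to 0.09 kg. Neck 28 mm in diameter from 68 to 90 mm above the underside, lip 32 mm in diameter above it. Grip it by the neck. Origin: centre of its underside, z up its axis; stands in the front row.
- black_carrier: Fixed bottle carrier, black shell and grey foam insert, 98 (x) by 168 (y) by 38 mm high, plus a steel loop on each end. Origin: centre of its underside; y runs along its length. Two round wells, 28 mm deep, floor 10 mm above the origin: 76 mm in diameter at x, y = 0, +35 mm (large bottle) and 64 mm in diameter at 0, -41 mm (small bottle).
- blue_carrier: Fixed bottle carrier, blue shell and grey foam insert, 94 (x) by 150 (y) by 38 mm high, plus a steel loop on each end. Origin: centre of its underside; y runs along its length. Two round wells, 28 mm deep, floor 10 mm above the origin: 72 mm in diameter at x, y = 0, +28 mm (white bottle) and 48 mm in diameter at 0, -40 mm (dropper bottle).
- wash_tub: Fixed white wash-up tub, 110 (x) by 190 (y) mm, walls 4 mm thick and 35 mm high, halved by a 24 mm high web into two bays of 102 by 89 mm; ribbed rubber floors 6 mm above the origin. Origin: centre of its underside; y runs along its length. The bay at x, y = 0, +46.5 mm holds a beaker; the empty one is at 0, -46.5 mm.
- tub_beaker: Clear glass beaker, 74 mm in diameter and 91 mm tall, standing loose in one bay of the wash-up tub; to be left alone. Origin: centre of its underside.
- pink_dish: Small round covered dish with pink content, 58 mm in diameter and 15 mm high, loose on the worktop at the right end of the row of bottles; to be left alone. Origin: centre of its underside.

How it is judged:
By the outcome, as a careful person would: the job done as asked, in the order asked, and still so for the second after the job is handed in, with the robot touching nothing.
It also fails if it takes over 106 s, if anything falls off the work surface, if the arm or the gripper's body presses on something with over 40 N, if the wrist force passes 120 N, or if a joint passes its speed limit or range.

## Working session

There is one attempt and no reset: what is moved stays moved. The work goes in short steps, Python scripts to look and compute and a tool call to move; the robot and the scene stay as the last step left them, time stands still between calls to the robot, and variables do not carry over. Pictures are saved under pics/ and viewed, at most 14 in all, crops included, and the job is handed in when it is done.

Besides the shell and the picture viewer there is one more tool, called after ">>>" in YAML: its name, and indented under it one key for each argument. drive_tool: Moves the arm, as the interface text tells. Its arguments: {"type":"object","properties":{"plan":{"type":"array"},"newtons":{"type":"number"}},"required":["plan"]}

```bash
ls; mkdir -p pics
cat > h.py <<'E'
import numpy as np, cv2, pickle
from station import manip
def snap(n,save=None):
    s=manip.sense(); d=manip.snapshot(n)
    if n=="wrist":
        from scipy.spatial.transform import Rotation as R
        T=np.eye(4);T[:3,:3]=R.from_quat(s["tool_rot"]).as_matrix();T[:3,3]=s["tcp_pos"];d["extrinsics"]=T@np.array(d["mount"])
    if save:
        cv2.imwrite(f"pics/{save}.png",d["image"][:,:,::-1]); pickle.dump(d,open(f"pics/{save}.pkl","wb"))
    return d
def load(n): return pickle.load(open(f"pics/{n}.pkl","rb"))
def rays(d,uv):
    f=210/np.tan(np.radians(d["fov_y"])/2); K=np.array([[f,0,d["cx"]],[0,f,d["cy"]],[0,0,1.]])
    p=cv2.undistortPoints(np.array(uv,float).reshape(-1,1,2),K,np.array([d["k1"],0,0,0.])).reshape(-1,2)
    return np.c_[p[:,0],-p[:,1],-np.ones(len(p))]
def plane(d,uv,z):
    E=np.array(d["extrinsics"]); r=rays(d,uv)@E[:3,:3].T; o=E[:3,3]
    return o+r*((z-o[2])/r[:,2])[:,None]
def cloud(d):
    v,u=np.mgrid[:420,:560]; E=np.array(d["extrinsics"])
    r=rays(d,np.c_[u.ravel(),v.ravel()])*np.array(d["z_map"]).reshape(-1,1)
    P=(r@E[:3,:3].T+E[:3,3]); P[np.array(d["z_map"]).ravel()==0]=np.nan
    return P.reshape(420,560,3)
E
python3 - <<'E'
from h import *
for n in("scene","top","wrist"):
    d=snap(n,n+"0"); print(n,d["fov_y"],d["cx"],d["cy"],d["k1"]);print(np.round(d["extrinsics"],3))
print(manip.sense(),manip.finger_overhang)
E
```

```text
pics
scene 51.079004225708935 278.1204974168945 207.57979964050503 -0.07638324050795169
[[ 0.722  0.362 -0.59  -0.14 ]
 [-0.692  0.365 -0.623 -0.753]
 [-0.01   0.858  0.514  0.59 ]
 [ 0.     0.     0.     1.   ]]
top 49.45531063629555 282.10051348032397 213.04624334374395 -0.11207917526679054
[[-3.500e-02  9.750e-01 -2.170e-01  2.320e-01]
 [-9.990e-01 -3.400e-02  8.000e-03 -8.000e-02]
 [ 1.000e-03  2.180e-01  9.760e-01  1.396e+00]
 [ 0.000e+00  0.000e+00  0.000e+00  1.000e+00]]
wrist 66.86633666843369 279.84552082356157 209.12945171178558 -0.028434401183744167
[[ 0.323 -0.909 -0.265  0.132]
 [ 0.947  0.309  0.093  0.613]
 [-0.002 -0.281  0.96   0.373]
 [ 0.     0.     0.     1.   ]]
{'t': 0.15, 'q': array([ 1.06453977e+00,  5.28272795e-01,  1.43357815e+00,  2.15280037e-05,
        1.18141133e+00, -1.78485772e-01]), 'qd': array([-0.00255355, -0.00140533, -0.00399236, -0.00167019, -0.00046876,
        0.00020544]), 'tau': array([ 8.82879449e-04, -4.42737544e+01, -1.78276044e+01, -2.44514194e-04,
        5.61212641e-03, -1.57808887e-05]), 'tcp_pos': array([0.20089575, 0.59125314, 0.22165554]), 'tool_rot': array([ 1.63156744e-01,  9.86599807e-01, -7.83014596e-04, -2.89640065e-04]), 'force': array([-0.50111322, -0.39097553, -0.08765619]), 'ft_torque': array([ 0.01141339, -0.02623201,  0.02835621]), 'gripper_force': 0.0, 'finger_gap': 0.998062504423016} 0.014
```

View pics/top0.png

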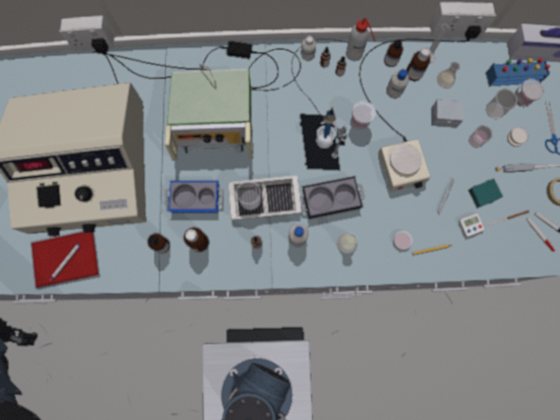

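View pics/scene0.png

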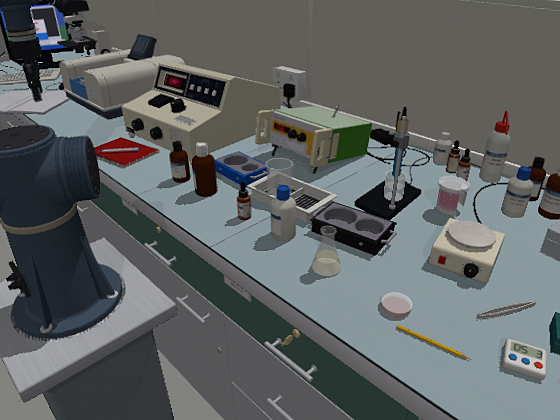

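The top view shows the row left to right: small amber (158,242), large amber (197,239), dropper (256,242), white (298,234) and flask (347,243). Behind them are the blue carrier (194,197), the tub (265,198) with the beaker in its left bay and the right bay empty, and the black carrier (332,197). The scene view agrees. Next I'll get rough positions.

Run:
```python
from h import *
d=load("top0"); s=load("scene0")
for n,uv,z in [("amS",(158,239),.118),("amL",(192,234),.145),("drop",(256,238),.1),("white",(298,231),.128),("flask",(347,241),.09),("dish",(403,240),.015)]:
    print(n,plane(d,[uv],z).round(3))
for n,uvs in [("blue",[(170,181),(218,181),(169,212),(218,212)]),("tub",[(231,180),(298,178),(232,219),(300,216)]),("black",[(303,182),(356,179),(309,216),(361,210)])]:
    print(n,plane(d,uvs,.037).round(3).tolist())
P=cloud(d); print("green",P[90:160:10,210].round(3), P[85,170:250:20].round(3))
for uv in [(239,197),(197,232),(298,231),(332,205),(280,197),(345,195)]: print(uv,P[uv[1],uv[0]].round(3))
```

```text
amS [[0.453 0.267 0.118]]
amL [[0.459 0.163 0.145]]
drop [[ 0.45  -0.013  0.1  ]]
white [[ 0.461 -0.134  0.128]]
flask [[ 0.433 -0.276  0.09 ]]
dish [[ 0.441 -0.462  0.015]]
blue [[0.649, 0.255, 0.037], [0.644, 0.104, 0.037], [0.55, 0.256, 0.037], [0.545, 0.105, 0.037]]
tub [[0.645, 0.064, 0.037], [0.644, -0.145, 0.037], [0.521, 0.062, 0.037], [0.523, -0.146, 0.037]]
black [[0.631, -0.16, 0.037], [0.635, -0.325, 0.037], [0.522, -0.173, 0.037], [0.536, -0.334, 0.037]]
green [[ 0.912  0.118  0.121]
 [ 0.875  0.117  0.127]
 [ 0.838  0.115  0.135]
 [ 0.801  0.114  0.145]
 [ 0.774  0.115  0.133]
 [ 0.755  0.12   0.101]
 [ 0.761  0.136 -0.002]] [[0.938 0.244 0.116]
 [0.932 0.18  0.122]
 [0.93  0.118 0.12 ]
 [0.928 0.056 0.119]]
(239, 197) [0.587 0.039 0.048]
(197, 232) [0.47  0.154 0.118]
(298, 231) [ 0.46  -0.134  0.13 ]
(332, 205) [ 0.562 -0.249  0.007]
(280, 197) [ 0.592 -0.087  0.01 ]
(345, 195) [ 0.591 -0.291  0.012]
```

View pics/wrist0.png

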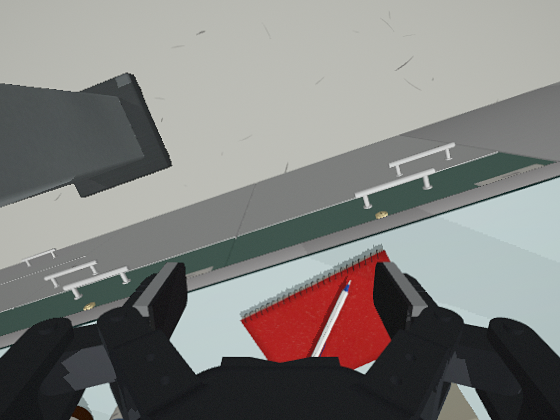

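The wrist view shows only the red notebook and bench edge, with nothing useful yet. I'll turn the fingers so they close along world x (tool x becomes world +y, tool y becomes world +x), lift, and go over the row.

>>> drive_tool:
  plan:
    - [0,0,-0.012,0,0,8.5,1]
    - [0,0,-0.012,0,0,8.5,1]
    - [0,0,-0.012,0,0,8.5,1]
    - [0,0,-0.012,0,0,8.5,1]
    - [0,0,-0.012,0,0,8.5,1]
    - [0,0,-0.012,0,0,8.5,1]
    - [0,0,-0.012,0,0,8.5,1]
    - [0,0,-0.012,0,0,8.5,1]
    - [0,0,0,0,0,3.2,1]
  newtons: 40

```text
t: 1.05
tcp_pos: [0.2016, 0.5924, 0.3201]
tool_rot: [0.708, 0.706, 0.002, -0.0]
force: [0.2, 0.3, 0.8]
finger_gap: 1.003
gripper_force: 0.0
```

>>> drive_tool:
  plan:
    - [-0.05,0.025,0,0,0,0,1]
    - [-0.05,0.025,0,0,0,0,1]
    - [-0.05,0.025,0,0,0,0,1]
    - [-0.05,0.025,0,0,0,0,1]
    - [-0.05,0.025,0,0,0,0,1]
    - [-0.05,0.025,0,0,0,0,1]
    - [-0.05,0.025,0,0,0,0,1]
    - [-0.05,0.025,0,0,0,0,1]
    - [-0.05,0.025,0,0,0,0,1]
    - [-0.05,0.025,0,0,0,0,1]

```text
t: 2.05
tcp_pos: [0.4252, 0.1427, 0.3184]
tool_rot: [0.707, 0.707, 0.0, -0.0]
force: [1.4, -0.0, 0.0]
finger_gap: 0.997
gripper_force: 0.0
```

>>> drive_tool:
  plan:
    - [-0.05,0.02,0,0,0,0,1]
    - [-0.05,0.02,0,0,0,0,1]
    - [-0.04,0,0,0,0,0,1]
    - [0,0,0,0,0,0,1]
    - [0,0,0,0,0,0,1]

```text
t: 2.55
tcp_pos: [0.4618, 0.0112, 0.3181]
tool_rot: [0.708, 0.706, -0.0, -0.001]
force: [0.1, 0.2, -0.5]
finger_gap: 1.005
gripper_force: 0.0
```

Run:
```python
from h import *
d=snap("wrist","w1"); print(d["extrinsics"].round(3)); print(manip.sense())
```

```text
[[ 1.     0.003  0.002  0.461]
 [-0.003  0.96   0.281  0.082]
 [-0.001 -0.281  0.96   0.47 ]
 [ 0.     0.     0.     1.   ]]
{'t': 2.6, 'q': array([-2.16981794e-01,  1.88561554e-01,  1.69189333e+00,  6.77086075e-04,
        1.26225216e+00, -2.16776511e-01]), 'qd': array([ 0.03240374, -0.00617105,  0.00457103, -0.00267192, -0.00191408,
       -0.0015658 ]), 'tau': array([-8.59637596e-01, -2.84613687e+01, -1.90921515e+01, -4.87075606e-02,
       -2.44395132e-02, -1.44589161e-03]), 'tcp_pos': array([0.4616074 , 0.01210467, 0.31814065]), 'tool_rot': array([ 7.07252020e-01,  7.06961219e-01, -2.82158591e-05, -6.43175987e-04]), 'force': array([-0.16184361, -0.56560677, -0.05370403]), 'ft_torque': array([-0.04087557, -0.05597456, -0.01066319]), 'gripper_force': 0.0, 'finger_gap': 0.9980193302951783}
```

>>> drive_tool:
  plan:
    - [-0.05,0,0,0,0,0,1]
    - [-0.05,0,0,0,0,0,1]
    - [-0.05,0,0,0,0,0,1]
    - [-0.05,0,0,0,0,0,1]
    - [-0.05,0,0,0,0,0,1]
    - [0,0,0,0,0,0,1]
    - [0,0,0,0,0,0,1]

```text
t: 3.3
tcp_pos: [0.4624, -0.2374, 0.318]
tool_rot: [0.707, 0.707, 0.0, -0.001]
force: [0.5, 0.5, 0.5]
finger_gap: 0.998
gripper_force: 0.0
```

Run:
```python
from h import *
d=snap("wrist","w2"); print(d["extrinsics"].round(3)); print(manip.sense()["tcp_pos"],manip.sense()["t"])
```

```text
[[ 1.     0.     0.001  0.461]
 [-0.     0.96   0.28  -0.167]
 [-0.001 -0.28   0.96   0.47 ]
 [ 0.     0.     0.     1.   ]]
[ 0.46225208 -0.23639459  0.31807533] 3.35
```

View pics/w1.png

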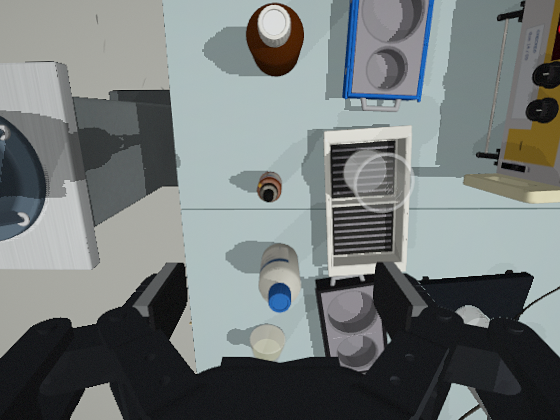

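View pics/w2.png

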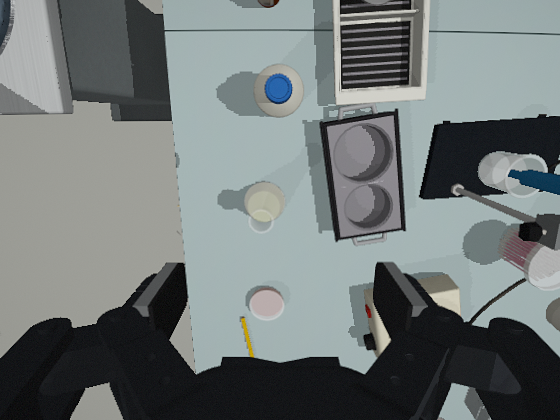

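w1 shows large amber (274,35), dropper (269,187), white (280,280), the blue carrier wells (390,15)/(385,70) and the tub with its beaker at (375,180) and empty bay (365,230). w2 shows white cap (278,88), flask (264,205), black carrier wells (362,152)/(367,205) and dish (266,303). I'll take one more station to the left for the small amber and blue carrier.

>>> drive_tool:
  plan:
    - [0.05,0,0,0,0,0,1]
    - [0.05,0,0,0,0,0,1]
    - [0.05,0,0,0,0,0,1]
    - [0.05,0,0,0,0,0,1]
    - [0.05,0,0,0,0,0,1]
    - [0.05,0,0,0,0,0,1]
    - [0.05,0,0,0,0,0,1]
    - [0.04,0,0,0,0,0,1]
    - [0,0,0,0,0,0,1]
    - [0,0,0,0,0,0,1]

```text
t: 4.35
tcp_pos: [0.4603, 0.1541, 0.3185]
tool_rot: [0.705, 0.709, -0.0, -0.0]
force: [-0.6, 0.2, -0.8]
finger_gap: 1.001
gripper_force: 0.0
```

Run:
```python
from h import *
d=snap("wrist","w3"); print(manip.sense()["tcp_pos"],manip.sense()["t"])
```

```text
[0.4607669  0.15289141 0.31846942] 4.4
```

View pics/w3.png

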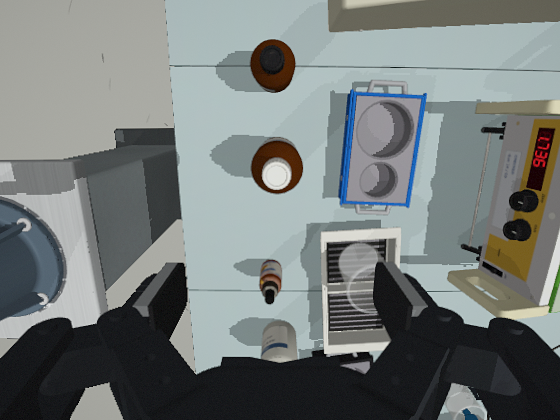

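```bash
cat > m.py <<'E'
from h import *
V={n:load(n) for n in("w1","w2","w3","top0","scene0")}; C={n:cloud(V[n]) for n in V}
rough={"amS":(.453,.267,.118),"amL":(.459,.163,.145),"drop":(.45,-.013,.102),"white":(.461,-.134,.128),"flask":(.433,-.276,.097)}
def tri(o):
    A=0;b=0
    for p,r in o:
        r=r/np.linalg.norm(r);M=np.eye(3)-np.outer(r,r);A=A+M;b=b+M@p
    return np.linalg.solve(A,b)
for n,(x,y,z) in rough.items():
    obs=[]
    for v,P in C.items():
        m=(abs(P[...,0]-x)<.035)&(abs(P[...,1]-y)<.035)&(P[...,2]>.045)
        if m.sum()<25: continue
        zt=np.percentile(P[...,2][m],97); m&=P[...,2]>zt-.005
        vv,uu=np.nonzero(m); uv=[(uu.min()+uu.max())/2,(vv.min()+vv.max())/2]
        Q=P[m]; E=np.array(V[v]["extrinsics"])
        print(n,v,m.sum(),"uv",uv,"mid",((Q.min(0)+Q.max(0))/2).round(4),"ext",(np.ptp(Q,0)*1e3).round(0),"top",zt.round(4))
        if v!="scene0": obs.append((E[:3,3],E[:3,:3]@rays(V[v],[uv])[0]))
    print("   tri",tri(obs).round(4), "wrist-only",tri(obs[:-1]).round(4) if len(obs)>2 else "")
# wells & tub
def fit(v,box,name):
    P=C[v]; inb=(P[...,0]>box[0])&(P[...,0]<box[1])&(P[...,1]>box[2])&(P[...,1]<box[3])
    foam=inb&(P[...,2]>.028)&(P[...,2]<.048)
    zt=np.median(P[...,2][foam]); f=(foam*255).astype(np.uint8)
    cs,h=cv2.findContours(f,cv2.RETR_CCOMP,cv2.CHAIN_APPROX_NONE)
    o=max(cs,key=cv2.contourArea); g=plane(V[v],o.reshape(-1,2),zt)
    r=cv2.minAreaRect((g[:,:2]*1e3).astype(np.float32)); print(name,v,"top",zt.round(4),"rect",r)
    for c,hh in zip(cs,h[0]):
        if hh[3]>=0 and cv2.contourArea(c)>300:
            g=plane(V[v],c.reshape(-1,2),zt)[:,:2]*1e3
            A=np.c_[2*g,np.ones(len(g))]; s=np.linalg.lstsq(A,(g**2).sum(1),rcond=None)[0]
            w=np.zeros_like(f);cv2.drawContours(w,[c],-1,1,-1); w=cv2.erode(w,np.ones((9,9)))
            print("   hole c",s[:2].round(1),"d",(2*np.sqrt(s[2]+s[0]**2+s[1]**2)).round(1),"floor",np.nanpercentile(P[...,2][w>0],20).round(4),"area box",cv2.minAreaRect(g.astype(np.float32)))
fit("w3",(.52,.67,.09,.27),"blue");fit("w2",(.50,.66,-.35,-.155),"black")
fit("w1",(.50,.67,-.16,.08),"tub");fit("w2",(.50,.67,-.15,.08),"tub");fit("w3",(.50,.67,-.16,.08),"tub")
fit("top0",(.52,.67,.09,.27),"blue");fit("top0",(.50,.66,-.35,-.155),"black");fit("top0",(.50,.67,-.152,.08),"tub")
E
python3 m.py
```

```text
amS w3 507 uv [np.float64(271.0), np.float64(58.0)] mid [0.449  0.2818 0.1166] ext [25. 25.  6.] top 0.1182
amS top0 56 uv [np.float64(152.0), np.float64(239.0)] mid [0.4532 0.2838 0.1199] ext [24. 24.  8.] top 0.1207
amS scene0 40 uv [np.float64(176.0), np.float64(142.5)] mid [0.4474 0.2829 0.1171] ext [22. 24.  7.] top 0.1187
   tri [0.4497 0.2781 0.1395] wrist-only 
amL w1 906 uv [np.float64(274.0), np.float64(23.0)] mid [0.4552 0.1648 0.1436] ext [30. 30.  7.] top 0.1453
amL w3 3842 uv [np.float64(280.0), np.float64(404.5)] mid [0.4588 0.1701 0.4244] ext [56.  9.  7.] top 0.4259
amL top0 74 uv [np.float64(190.5), np.float64(234.0)] mid [0.4595 0.1674 0.1467] ext [28. 27.  8.] top 0.1479
amL scene0 58 uv [np.float64(201.0), np.float64(144.5)] mid [0.454  0.1644 0.1441] ext [27. 31.  7.] top 0.1453
   tri [0.4461 0.1149 0.3639] wrist-only [0.4591 0.108  0.3657]
drop w1 2259 uv [np.float64(236.0), np.float64(406.0)] mid [0.4507 0.0202 0.4166] ext [47.  4.  7.] top 0.4182
drop w3 65 uv [np.float64(269.0), np.float64(299.0)] mid [ 0.4452 -0.0111  0.098 ] ext [11. 12.  7.] top 0.0994
d
[... 2852 characters left out ...]
09.7] d 73.4 floor 0.009 area box ((598.9876708984375, 210.0498809814453), (73.38168334960938, 74.27554321289062), 44.85386276245117)
black top0 top 0.0375 rect ((580.0711059570312, -246.93341064453125), (104.27323913574219, 194.42483520507812), 9.782140731811523)
   hole c [ 573.8 -213.4] d 77.1 floor 0.0081 area box ((573.8751831054688, -213.3349609375), (77.0462875366211, 76.01395416259766), 41.82566833496094)
   hole c [ 586.6 -286.3] d 64.0 floor 0.008 area box ((586.5728149414062, -285.95184326171875), (66.04859924316406, 63.31084442138672), 41.07484817504883)
tub top0 top 0.0355 rect ((586.8318481445312, -41.17872619628906), (118.94273376464844, 220.19332885742188), 3.846043586730957)
```

Depth from the wrist, scene and top cameras agrees on cap tops and heights:

| Object | x (m) | y (m) | top z (m) |
|---|---|---|---|
| amber_large | .455 | .1645 | .145 |
| amber_small | .449 | .282 | .118 |
| dropper | .445 | -.0115 | .100 |
| white_bottle | .4586 | -.138 | .128 |
| flask | .437 | -.290 | .098 |

The measured wells:

| Carrier | Large well (x, y) | Small well (x, y) | Floor z (m) |
|---|---|---|---|
| black | (.571, -.215) | (.583, -.289) | .0095 |
| blue | (.595, .208) | (.593, .1405) | .0095 |

The large amber goes first.

>>> drive_tool:
  plan:
    - [0.006,-0.003,0.03,0,0,0,1]
    - [0.0055,-0.003,0.04,0,0,0,1]
    - [0,0,0.04,0,0,0,1]
    - [0,0,0.04,0,0,0,1]
    - [0,0,0.03,0,0,0,1]
    - [0,0,0,0,0,0,1]
    - [0,0,0,0,0,0,1]
  newtons: 60

```text
t: 5.1
tcp_pos: [0.4563, 0.1624, 0.1387]
tool_rot: [0.707, 0.707, -0.0, -0.0]
force: [0.3, -0.3, -0.3]
finger_gap: 1.0
gripper_force: 0.0
```

>>> drive_tool:
  plan:
    - [0,0,0,0,0,0,-1]
    - [0,0,0,0,0,0,-1]
    - [0,0,0,0,0,0,-1]
    - [0,0,0,0,0,0,-1]
    - [0,0,0,0,0,0,-1]
    - [0,0,0,0,0,0,-1]

```text
t: 5.7
tcp_pos: [0.4561, 0.1633, 0.1386]
tool_rot: [0.707, 0.707, 0.0, 0.0]
force: [-0.2, 0.9, 0.1]
finger_gap: 0.001
gripper_force: 0.0
```

The fingers shut on nothing, so I'll look.

Run:
```python
from h import *
s=snap("scene","s1");d=snap("wrist","w4")
a=cv2.resize(s["image"][60:300,100:380],(560,480));b=cv2.resize(d["image"][180:,:],(560,240))
cv2.imwrite("pics/c1.png",np.vstack([a[:340],b])[:,:,::-1]); st=manip.sense(); print(st["finger_gap"],st["gripper_force"])
```

```text
0.0007911185532840471 0.0
```

View pics/c1.png

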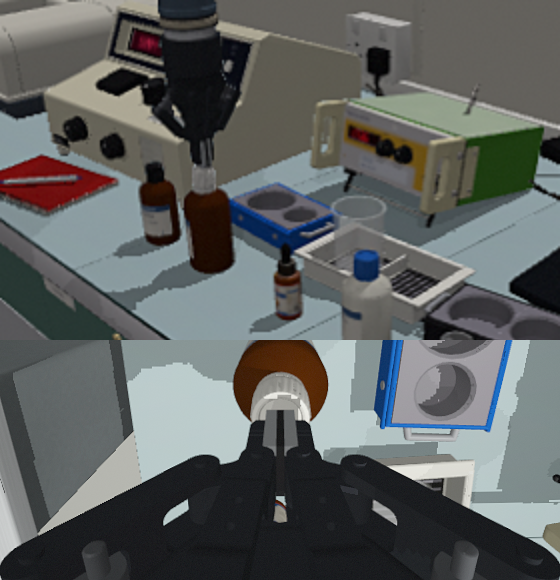

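The fingers are shut, apparently at the -y side or top of the cap, and the bottle is still upright. I'll measure both from the depth maps.

Run:
```python
from h import *
print(manip.sense()["tcp_pos"])
for n in("w4","s1"):
    d=load(n);P=cloud(d);I=d["image"].astype(int)
    near=(abs(P[...,0]-.456)<.05)&(abs(P[...,1]-.165)<.06)
    dark=I.max(2)<75; white=(I.min(2)>120)
    for nm,m in(("dark",near&dark&(P[...,2]>.1)&(P[...,2]<.17)),("white",near&white&(P[...,2]>.1)&(P[...,2]<.16))):
        Q=P[m]
        if len(Q): print(n,nm,len(Q),"min",Q.min(0).round(4),"max",Q.max(0).round(4),"zmed",np.median(Q[:,2]).round(4))
    m=near&(P[...,2]>.138)&(P[...,2]<.150);Q=P[m];print(" top band",Q.min(0).round(4),Q.max(0).round(4))
    for z0 in np.arange(.118,.18,.006):
        m=near&(P[...,2]>z0)&(P[...,2]<=z0+.006); Q=P[m]
        if len(Q): print(round(z0,3),len(Q),Q[:,:2].min(0).round(3),Q[:,:2].max(0).round(3),np.median(I[m],0))
```

```text
[0.45602113 0.16327962 0.13841919]
w4 dark 1841 min [0.4259 0.1456 0.1   ] max [0.4838 0.1952 0.17  ] zmed 0.1099
w4 white 2087 min [0.4251 0.1439 0.1012] max [0.4803 0.1812 0.1589] zmed 0.1429
 top band [0.4394 0.1619 0.138 ] [0.4702 0.1807 0.1466]
0.118 102 [0.44  0.169] [0.47  0.181] [135. 134. 129.]
0.124 215 [0.439 0.169] [0.47  0.181] [141. 141. 135.]
0.13 217 [0.439 0.168] [0.47  0.181] [143. 143. 138.]
0.136 274 [0.439 0.162] [0.47  0.181] [148. 147. 142.]
0.142 1184 [0.44  0.162] [0.47  0.181] [167. 167. 161.]
0.148 77 [0.444 0.169] [0.465 0.173] [ 98. 101. 101.]
0.154 312 [0.441 0.168] [0.468 0.174] [45.5 46.5 49.5]
0.16 362 [0.441 0.168] [0.468 0.174] [32.  34.5 37. ]
0.166 425 [0.441 0.168] [0.468 0.174] [35. 36. 39.]
0.172 413 [0.441 0.168] [0.468 0.174] [30. 32. 34.]
0.178 316 [0.441 0.151] [0.468 0.174] [ 98. 101. 101.]
s1 dark 217 min [0.4231 0.1337 0.1001] max [0.4762 0.1828 0.1695] zmed 0.1101
s1 white 15 min [0.4375 0.1524 0.1187] max [0.4669 0.1833 0.1458] zmed 0.1422
 top band [0.4383 0.1515 0.1381] [0.4669 0.1833 0.1497]
0.118 22 [0.439 0.151] [0.463 0.17 ] [100.  99.  98.]
0.124 27 [0.439 0.15 ] [0.466 0.171] [106. 104. 102.]
0.13 26 [0.438 0.151] [0.464 0.17 ] [107.5 105.5 103.5]
0.136 25 [0.438 0.152] [0.467 0.171] [109. 107. 106.]
0.142 38 [0.438 0.152] [0.464 0.183] [110.5 109.5 107.5]
0.148 11 [0.442 0.153] [0.461 0.172] [54. 53. 57.]
0.154 21 [0.441 0.151] [0.468 0.167] [36. 38. 39.]
0.16 24 [0.44  0.151] [0.467 0.172] [17.  17.5 18. ]
0.166 26 [0.439 0.152] [0.468 0.172] [15.5 15.5 19.5]
0.172 26 [0.44  0.151] [0.469 0.169] [22.5 24.  26. ]
0.178 25 [0.44  0.152] [0.47  0.168] [17. 19. 20.]
```

The cap hasn't moved (.455, .165), and the shut fingertips sit at about z .147, on or above the cap top. That doesn't match the stated overhang, so I'll check the finger geometry in the tool frame.

Run:
```python
from h import *
for n in("w1","w2","w4"):
    d=load(n); v,u=np.mgrid[:420,:560]
    r=rays(d,np.c_[u.ravel(),v.ravel()])*np.array(d["z_map"]).reshape(-1,1)
    M=np.array(d["mount"]); T=(r@M[:3,:3].T+M[:3,3]).reshape(420,560,3)
    m=(np.array(d["z_map"])>0)&(T[...,2]<.03)&(abs(T[...,0])<.05)&(abs(T[...,1])<.07)
    print(n,"mount",M.round(3).tolist() if n=="w1" else "")
    for s in(-1,1):
        k=m&(T[...,1]*s>0);Q=T[k]
        i=np.argsort(-Q[:,2])[:400]; print(s,"zmax pct",np.percentile(Q[:,2],[50,90,97,99.5]).round(4),Q[i].min(0).round(4),Q[i].max(0).round(4))
        for a in np.arange(-.06,.03,.01):
            q=Q[(Q[:,2]>a)&(Q[:,2]<=a+.01)]
            if len(q):print("   z",a.round(2),len(q),"x",q[:,0].min().round(3),q[:,0].max().round(3),"|y|",abs(q[:,1]).min().round(4),abs(q[:,1]).max().round(4))
```

```text
w1 mount [[-0.001, 0.959, 0.282, 0.071], [1.0, 0.001, 0.0, -0.001], [-0.0, 0.282, -0.96, -0.152], [0.0, 0.0, 0.0, 1.0]]
-1 zmax pct [-0.0871 -0.0556 -0.0359 -0.0263] [-0.0122 -0.0568 -0.0314] [ 0.0107 -0.0434 -0.0217]
   z -0.06 898 x -0.009 0.011 |y| 0.0436 0.0577
   z -0.05 886 x -0.012 0.011 |y| 0.0435 0.0581
   z -0.04 699 x -0.012 0.011 |y| 0.0434 0.0579
   z -0.03 328 x -0.012 0.011 |y| 0.0434 0.0568
1 zmax pct [-0.0863 -0.056  -0.0358 -0.0262] [-0.012   0.0408 -0.0313] [ 0.0107  0.0539 -0.0215]
   z -0.06 890 x -0.011 0.011 |y| 0.0404 0.055
   z -0.05 879 x -0.013 0.011 |y| 0.0407 0.0549
   z -0.04 686 x -0.012 0.011 |y| 0.0408 0.055
   z -0.03 325 x -0.012 0.011 |y| 0.0408 0.0539
w2 mount 
-1 zmax pct [-0.0871 -0.0555 -0.0359 -0.0261] [-0.0121 -0.0573 -0.0314] [ 0.0108 -0.0434 -0.0215]
   z -0.06 913 x -0.01 0.011 |y| 0.0434 0.0577
   z -0.05 875 x -0.012 0.011 |y| 0.0434 0.0583
   z -0.04 705 x -0.012 0.011 |y| 0.0435 0.0584
   z -0.03 322 x -0.012 0.011 |y| 0.0434 0.0564
1 zmax pct [-0.0862 -0.0561 -0.0359 -0.0259] [-0.0119  0.0408 -0.0313] [ 0.0106  0.054  -0.0216]
   z -0
[... 516 characters left out ...]
004 0.0145
   z -0.01 734 x -0.001 0.017 |y| 0.0003 0.0167
   z 0.0 201 x 0.002 0.018 |y| 0.0003 0.0169
   z 0.01 144 x 0.006 0.018 |y| 0.0002 0.0167
   z 0.02 806 x -0.01 0.026 |y| 0.0001 0.0239
1 zmax pct [-0.0854 -0.0529  0.011   0.0291] [-0.0101  0.0004  0.0272] [0.0248 0.0212 0.03  ]
   z -0.06 1337 x -0.013 0.014 |y| 0.0 0.0335
   z -0.05 204 x 0.005 0.012 |y| 0.0001 0.0169
   z -0.04 301 x 0.005 0.01 |y| 0.0002 0.0121
   z -0.03 273 x 0.005 0.011 |y| 0.0 0.0121
   z -0.02 129 x 0.005 0.01 |y| 0.0 0.0115
   z -0.01 624 x -0.001 0.017 |y| 0.0001 0.0141
   z 0.0 165 x 0.003 0.018 |y| 0.0002 0.0139
   z 0.01 115 x 0.006 0.018 |y| 0.0003 0.0139
   z 0.02 706 x -0.01 0.025 |y| 0.0004 0.0212
```

The tips really stand 8 mm behind the TCP when shut and 21 mm behind when open, so my heights were 22 mm too high. I'll open, go down 22 mm more and grip again.

>>> drive_tool:
  plan:
    - [0,0,0,0,0,0,1]
    - [0,0,0,0,0,0,1]
    - [0,0,0,0,0,0,1]
    - [0,0,0,0,0,0,1]
    - [0,0,0,0,0,0,1]
    - [0.001,-0.001,0.011,0,0,0,1]
    - [0,0,0.011,0,0,0,1]
    - [0,0,0,0,0,0,1]

```text
t: 6.6
tcp_pos: [0.4535, 0.164, 0.1146]
tool_rot: [0.707, 0.707, -0.002, -0.001]
force: [-0.2, -0.5, 0.7]
finger_gap: 0.995
gripper_force: 0.0
```

>>> drive_tool:
  plan:
    - [0,0,0,0,0,0,-1]
    - [0,0,0,0,0,0,-1]
    - [0,0,0,0,0,0,-1]
    - [0,0,0,0,0,0,-1]
    - [0,0,0,0,0,0,-1]
    - [0,0,0,0,0,0,-1]
  newtons: 60

```text
t: 7.2
tcp_pos: [0.4557, 0.1642, 0.1169]
tool_rot: [0.707, 0.707, 0.001, 0.001]
force: [-0.7, 0.2, 3.8]
finger_gap: 0.347
gripper_force: 59.3
```

>>> drive_tool:
  plan:
    - [0,0,-0.02,0,0,0,-1]
    - [0,0,-0.04,0,0,0,-1]
    - [0,0,-0.04,0,0,0,-1]
    - [0,0,-0.025,0,0,0,-1]
    - [-0.02,0.006,0,0,0,0,-1]
    - [-0.04,0.012,0,0,0,0,-1]
    - [-0.04,0.012,0,0,0,0,-1]
    - [-0.04,0.012,0,0,0,0,-1]
    - [-0.04,0.012,0,0,0,0,-1]
    - [-0.04,0.012,0,0,0,0,-1]

```text
t: 8.2
tcp_pos: [0.5201, -0.0569, 0.2402]
tool_rot: [0.707, 0.707, -0.001, -0.002]
force: [1.1, 1.3, -4.0]
finger_gap: 0.347
gripper_force: 60.8
```

>>> drive_tool:
  plan:
    - [-0.04,0.012,0,0,0,0,-1]
    - [-0.04,0.012,0,0,0,0,-1]
    - [-0.04,0.012,0,0,0,0,-1]
    - [-0.03,0.01,0,0,0,0,-1]
    - [-0.01,0.004,0,0,0,0,-1]
    - [0,0,0,0,0,0,-1]
    - [0,0,0,0,0,0,-1]

```text
t: 8.9
tcp_pos: [0.5698, -0.214, 0.2402]
tool_rot: [0.707, 0.707, -0.0, -0.002]
force: [-0.7, 0.9, -3.8]
finger_gap: 0.35
gripper_force: 60.8
```

Run:
```python
from h import *
d=snap("wrist","w5");s=snap("scene","s2");st=manip.sense();print(st["tcp_pos"],st["force"],st["t"])
P=cloud(s); m=(abs(P[...,0]-.571)<.05)&(abs(P[...,1]+.215)<.045)&(P[...,2]>.1)&(P[...,2]<.2)
Q=P[m]
for z in np.arange(.1,.2,.01):
    q=Q[abs(Q[:,2]-z)<.005]
    if len(q): print(z.round(2),q[:,:2].min(0).round(3),q[:,:2].max(0).round(3))
b=cv2.resize(s["image"][60:300,180:460],(560,480)); cv2.imwrite("pics/c2.png",np.vstack([b[:380],d["image"][:210]])[:,:,::-1])
```

```text
[ 0.57019305 -0.21361198  0.24081552] [ 0.25292913  0.28152735 -3.37258828] 9.0
0.12 [ 0.544 -0.23 ] [ 0.551 -0.208]
0.13 [ 0.537 -0.241] [ 0.582 -0.187]
0.14 [ 0.538 -0.241] [ 0.58  -0.184]
0.15 [ 0.537 -0.24 ] [ 0.586 -0.195]
0.16 [ 0.537 -0.241] [ 0.583 -0.194]
0.17 [ 0.537 -0.241] [ 0.587 -0.192]
0.18 [ 0.538 -0.242] [ 0.583 -0.191]
0.19 [ 0.536 -0.242] [ 0.581 -0.188]
```

View pics/c2.png

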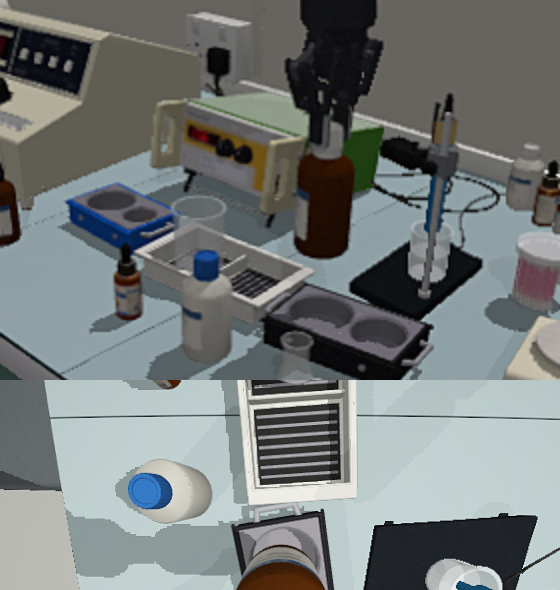

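It is held upright, with the bottle's near side at x .537 and y -.241, over the large well. Lowering.

>>> drive_tool:
  plan:
    - [-0.002,0.002,0.02,0,0,0,-1]
    - [0,0,0.03,0,0,0,-1]
    - [0,0,0.03,0,0,0,-1]
    - [0,0,0.02,0,0,0,-1]
    - [0,0,0.006,0,0,0,-1]
    - [0,0,0.003,0,0,0,-1]
    - [0,0,0,0,0,0,-1]

```text
t: 9.7
tcp_pos: [0.5738, -0.2175, 0.1332]
tool_rot: [0.707, 0.708, 0.0, 0.001]
force: [0.1, -0.7, -4.0]
finger_gap: 0.344
gripper_force: 60.7
```

>>> drive_tool:
  plan:
    - [0,0,0.002,0,0,0,-1]
    - [0,0,0.002,0,0,0,-1]
    - [0,0,0,0,0,0,-1]

```text
t: 10.0
tcp_pos: [0.5733, -0.2178, 0.1289]
tool_rot: [0.707, 0.707, 0.0, 0.0]
force: [0.1, -0.7, -5.4]
finger_gap: 0.35
gripper_force: 60.7
```

>>> drive_tool:
  plan:
    - [0,0,0.001,0,0,0,-1]
    - [0,0,0.001,0,0,0,-1]
    - [0,0,0,0,0,0,-1]

```text
t: 10.3
tcp_pos: [0.5736, -0.2181, 0.1271]
tool_rot: [0.707, 0.707, 0.0, 0.001]
force: [-0.0, -0.8, -1.1]
finger_gap: 0.343
gripper_force: 61.4
```

>>> drive_tool:
  plan:
    - [0,0,0.001,0,0,0,-1]
    - [0,0,0,0,0,0,-1]

```text
t: 10.5
tcp_pos: [0.5737, -0.2183, 0.127]
tool_rot: [0.707, 0.707, 0.0, 0.001]
force: [-1.7, -0.7, 5.9]
finger_gap: 0.347
gripper_force: 62.1
```

Touchdown at +6 N. I'll release, rise and go to the small amber.

>>> drive_tool:
  plan:
    - [0,0,0,0,0,0,1]
    - [0,0,0,0,0,0,1]
    - [0,0,0,0,0,0,1]
    - [0,0,0,0,0,0,1]
    - [0,0,-0.02,0,0,0,1]
    - [0,0,-0.04,0,0,0,1]
    - [0.02,-0.005,-0.03,0,0,0,1]
    - [0.05,-0.013,0,0,0,0,1]
    - [0.05,-0.013,0,0,0,0,1]
    - [0.05,-0.013,0,0,0,0,1]

```text
t: 11.5
tcp_pos: [0.5299, -0.0513, 0.2158]
tool_rot: [0.707, 0.707, 0.0, 0.0]
force: [1.1, 0.7, -0.9]
finger_gap: 1.001
gripper_force: 0.0
```

>>> drive_tool:
  plan:
    - [0.05,-0.013,0,0,0,0,1]
    - [0.05,-0.013,0,0,0,0,1]
    - [0.05,-0.013,0,0,0,0,1]
    - [0.05,-0.013,0,0,0,0,1]
    - [0.05,-0.012,0,0,0,0,1]
    - [0.05,-0.012,0,0,0,0,1]
    - [0.03,-0.004,0,0,0,0,1]
    - [0,0,0,0,0,0,1]
    - [0,0,0,0,0,0,1]

```text
t: 12.4
tcp_pos: [0.4523, 0.2686, 0.2153]
tool_rot: [0.706, 0.708, -0.0, 0.0]
force: [-0.1, -0.9, 1.7]
finger_gap: 1.001
gripper_force: 0.0
```

Run:
```python
from h import *
d=snap("top","t1");s=snap("scene","s3");st=manip.sense();print(st["tcp_pos"],st["t"])
P=cloud(s); I=s["image"]
for nm,(x,y),lo in(("amL",(.571,-.215),.142),("amS",(.449,.282),.112)):
    m=(abs(P[...,0]-x)<.03)&(abs(P[...,1]-y)<.03)&(P[...,2]>lo)&(P[...,2]<lo+.03); Q=P[m]; print(nm,len(Q),Q.min(0).round(4),Q.max(0).round(4))
```

```text
[0.45274556 0.26732444 0.2152803 ] 12.5
amL 126 [ 0.5581 -0.2302  0.1422] [ 0.585  -0.2025  0.1578]
amS 45 [0.4356 0.2702 0.1121] [0.4606 0.2934 0.1224]
```

The large amber stands in its well (cap .5715, -.216). I'll grasp the small amber.

>>> drive_tool:
  plan:
    - [0.014,-0.004,0.03,0,0,0,1]
    - [0,0,0.04,0,0,0,1]
    - [0,0,0.035,0,0,0,1]
    - [0,0,0.018,0,0,0,1]
    - [0,0,0,0,0,0,1]
    - [0,0,0,0,0,0,-1]
    - [0,0,0,0,0,0,-1]
    - [0,0,0,0,0,0,-1]
    - [0,0,0,0,0,0,-1]
    - [0,0,0,0,0,0,-1]

```text
t: 13.5
tcp_pos: [0.4498, 0.2826, 0.0938]
tool_rot: [0.707, 0.707, 0.001, 0.001]
force: [0.2, -0.6, 5.1]
finger_gap: 0.283
gripper_force: 58.5
```

>>> drive_tool:
  plan:
    - [0,0,-0.02,0,0,0,-1]
    - [0,0,-0.04,0,0,0,-1]
    - [0,0,-0.045,0,0,0,-1]
    - [0,0,-0.045,0,0,0,-1]
    - [-0.02,0.005,-0.025,0,0,0,-1]
    - [-0.045,0.01,0,0,0,0,-1]
    - [-0.045,0.01,0,0,0,0,-1]
    - [-0.045,0.01,0,0,0,0,-1]
    - [-0.045,0.01,0,0,0,0,-1]
    - [-0.045,0.01,0,0,0,0,-1]

```text
t: 14.5
tcp_pos: [0.503, 0.0357, 0.2672]
tool_rot: [0.707, 0.707, -0.0, -0.0]
force: [0.2, 1.1, -2.7]
finger_gap: 0.281
gripper_force: 59.7
```

>>> drive_tool:
  plan:
    - [-0.045,0.01,0,0,0,0,-1]
    - [-0.045,0.01,0,0,0,0,-1]
    - [-0.045,0.01,0,0,0,0,-1]
    - [-0.045,0.011,0,0,0,0,-1]
    - [-0.045,0.011,0,0,0,0,-1]
    - [-0.045,0.011,0,0,0,0,-1]
    - [-0.035,0.009,0,0,0,0,-1]
    - [-0.02,0.006,0,0,0,0,-1]
    - [0,0,0,0,0,0,-1]
    - [0,0,0,0,0,0,-1]

```text
t: 15.5
tcp_pos: [0.5809, -0.2872, 0.2663]
tool_rot: [0.707, 0.707, 0.0, -0.002]
force: [-0.0, 0.7, -2.9]
finger_gap: 0.282
gripper_force: 59.6
```

Run:
```python
from h import *
s=snap("scene","s4");st=manip.sense();print(st["tcp_pos"],st["force"],st["t"])
P=cloud(s);m=(abs(P[...,0]-.583)<.05)&(abs(P[...,1]+.289)<.05)&(P[...,2]>.15)&(P[...,2]<.27);Q=P[m]
for z in np.arange(.15,.27,.01):
    q=Q[abs(Q[:,2]-z)<.005]
    if len(q): print(z.round(2),q[:,:2].min(0).round(3),q[:,:2].max(0).round(3))
```

```text
[ 0.58097425 -0.28639105  0.26658283] [-0.63913299 -0.17362    -2.47630506] 15.55
0.17 [ 0.559 -0.308] [ 0.58  -0.274]
0.18 [ 0.552 -0.311] [ 0.588 -0.265]
0.19 [ 0.551 -0.311] [ 0.594 -0.264]
0.2 [ 0.552 -0.312] [ 0.592 -0.268]
0.21 [ 0.551 -0.311] [ 0.592 -0.261]
0.22 [ 0.552 -0.311] [ 0.594 -0.266]
0.23 [ 0.552 -0.312] [ 0.589 -0.264]
0.24 [ 0.551 -0.311] [ 0.594 -0.266]
0.25 [ 0.553 -0.311] [ 0.588 -0.266]
0.26 [ 0.555 -0.31 ] [ 0.598 -0.263]
0.27 [ 0.563 -0.299] [ 0.586 -0.273]
```

>>> drive_tool:
  plan:
    - [-0.003,0.003,0.02,0,0,0,-1]
    - [0,0,0.035,0,0,0,-1]
    - [0,0,0.035,0,0,0,-1]
    - [0,0,0.035,0,0,0,-1]
    - [0,0,0.022,0,0,0,-1]
    - [0,0,0.009,0,0,0,-1]
    - [0,0,0.003,0,0,0,-1]
    - [0,0,0,0,0,0,-1]

```text
t: 16.35
tcp_pos: [0.5854, -0.2904, 0.1093]
tool_rot: [0.707, 0.708, 0.0, 0.001]
force: [0.1, -0.3, -1.5]
finger_gap: 0.284
gripper_force: 59.6
```

>>> drive_tool:
  plan:
    - [0,0,0.002,0,0,0,-1]
    - [0,0,0.001,0,0,0,-1]
    - [0,0,0,0,0,0,-1]

```text
t: 16.65
tcp_pos: [0.5851, -0.291, 0.1063]
tool_rot: [0.707, 0.707, 0.0, 0.001]
force: [-0.9, 0.3, -2.1]
finger_gap: 0.282
gripper_force: 59.6
```

>>> drive_tool:
  plan:
    - [0,0,0.001,0,0,0,-1]
    - [0,0,0.001,0,0,0,-1]
    - [0,0,0,0,0,0,-1]

```text
t: 16.95
tcp_pos: [0.5851, -0.291, 0.1039]
tool_rot: [0.707, 0.707, 0.0, 0.0]
force: [0.2, -0.1, -0.8]
finger_gap: 0.287
gripper_force: 60.0
```

>>> drive_tool:
  plan:
    - [0,0,0.001,0,0,0,-1]
    - [0,0,0,0,0,0,-1]

```text
t: 17.15
tcp_pos: [0.5854, -0.2913, 0.1037]
tool_rot: [0.707, 0.707, 0.0, 0.001]
force: [-0.4, 1.1, 4.2]
finger_gap: 0.285
gripper_force: 60.5
```

>>> drive_tool:
  plan:
    - [0,0,0,0,0,0,1]
    - [0,0,0,0,0,0,1]
    - [0,0,0,0,0,0,1]
    - [0,0,0,0,0,0,1]
    - [0,0,-0.03,0,0,0,1]
    - [0,0,-0.045,0,0,0,1]
    - [0.005,-0.005,-0.045,0,0,0,1]
    - [0.04,-0.033,0,0,0,0,1]
    - [0.045,-0.038,0,0,0,0,1]
    - [0.045,-0.038,0,0,0,0,1]

```text
t: 18.15
tcp_pos: [0.4823, -0.1697, 0.2228]
tool_rot: [0.707, 0.707, 0.0, 0.0]
force: [0.7, 0.9, 0.1]
finger_gap: 0.999
gripper_force: 0.0
```

>>> drive_tool:
  plan:
    - [0.018,-0.012,0,0,0,0,1]
    - [0,0,0,0,0,0,1]
    - [0,0,0,0,0,0,1]

```text
t: 18.45
tcp_pos: [0.4722, -0.1532, 0.2229]
tool_rot: [0.707, 0.707, 0.0, 0.001]
force: [0.8, 0.6, 0.7]
finger_gap: 0.999
gripper_force: 0.0
```

Run:
```python
from h import *
s=snap("scene","s5");st=manip.sense();print(st["tcp_pos"],st["t"])
P=cloud(s)
for nm,(x,y),lo in(("amL",(.571,-.215),.148),("amS",(.583,-.289),.122),("white",(.4585,-.138),.122)):
    m=(abs(P[...,0]-x)<.03)&(abs(P[...,1]-y)<.03)&(P[...,2]>lo)&(P[...,2]<lo+.02); Q=P[m]; print(nm,len(Q),Q.min(0).round(4),Q.max(0).round(4))
```

```text
[ 0.47279299 -0.1539165   0.22285759] 18.5
amL 95 [ 0.5565 -0.2308  0.1485] [ 0.5872 -0.2005  0.1572]
amS 86 [ 0.5706 -0.3017  0.1221] [ 0.5961 -0.2766  0.1305]
white 90 [ 0.4438 -0.1526  0.122 ] [ 0.4714 -0.1236  0.13  ]
```

Both ambers are seated (tops .156 and .129). Next is the white bottle.

>>> drive_tool:
  plan:
    - [0.0155,-0.014,0.03,0,0,0,1]
    - [0,0,0.04,0,0,0,1]
    - [0,0,0.035,0,0,0,1]
    - [0,0,0.0165,0,0,0,1]
    - [0,0,0,0,0,0,1]
    - [0,0,0,0,0,0,-1]
    - [0,0,0,0,0,0,-1]
    - [0,0,0,0,0,0,-1]
    - [0,0,0,0,0,0,-1]
    - [0,0,0,0,0,0,-1]

```text
t: 19.5
tcp_pos: [0.4586, -0.1379, 0.1021]
tool_rot: [0.707, 0.707, 0.0, 0.002]
force: [0.7, 0.2, 5.9]
finger_gap: 0.327
gripper_force: 58.7
```

>>> drive_tool:
  plan:
    - [0,0,-0.02,0,0,0,-1]
    - [0,0,-0.04,0,0,0,-1]
    - [0,0,-0.045,0,0,0,-1]
    - [0.01,0.004,-0.025,0,0,0,-1]
    - [0.03,0.012,0,0,0,0,-1]
    - [0.045,0.018,0,0,0,0,-1]
    - [0.045,0.018,0,0,0,0,-1]
    - [0.045,0.018,0,0,0,0,-1]
    - [0.045,0.018,0,0,0,0,-1]
    - [0.045,0.018,0,0,0,0,-1]

```text
t: 20.5
tcp_pos: [0.5629, 0.1297, 0.2305]
tool_rot: [0.707, 0.707, -0.001, -0.0]
force: [1.2, -1.5, -1.6]
finger_gap: 0.321
gripper_force: 60.0
```

>>> drive_tool:
  plan:
    - [0.045,0.017,0,0,0,0,-1]
    - [0.03,0.011,0,0,0,0,-1]
    - [0.012,0.005,0,0,0,0,-1]
    - [0,0,0,0,0,0,-1]
    - [0,0,0,0,0,0,-1]

```text
t: 21.0
tcp_pos: [0.5952, 0.2136, 0.2303]
tool_rot: [0.707, 0.707, -0.001, -0.0]
force: [0.6, 0.8, -2.3]
finger_gap: 0.325
gripper_force: 60.0
```

Run:
```python
from h import *
s=snap("scene","s6");st=manip.sense();print(st["tcp_pos"],st["force"],st["t"])
P=cloud(s);m=(abs(P[...,0]-.595)<.05)&(abs(P[...,1]-.208)<.05)&(P[...,2]>.1)&(P[...,2]<.26);Q=P[m]
for z in np.arange(.11,.23,.02):
    q=Q[abs(Q[:,2]-z)<.005]
    if len(q): print(z.round(2),q[:,:2].min(0).round(3),q[:,:2].max(0).round(3))
```

```text
[0.59535674 0.21315012 0.2305076 ] [ 0.75519362  0.04605147 -3.06165243] 21.05
0.13 [0.565 0.185] [0.607 0.212]
0.15 [0.564 0.183] [0.613 0.224]
0.17 [0.565 0.184] [0.619 0.228]
0.19 [0.562 0.185] [0.612 0.229]
0.21 [0.561 0.184] [0.616 0.224]
```

>>> drive_tool:
  plan:
    - [-0.005,0,0.02,0,0,0,-1]
    - [0,0,0.035,0,0,0,-1]
    - [0,0,0.035,0,0,0,-1]
    - [0,0,0.018,0,0,0,-1]
    - [0,0,0.006,0,0,0,-1]
    - [0,0,0.002,0,0,0,-1]
    - [0,0,0,0,0,0,-1]

```text
t: 21.75
tcp_pos: [0.5971, 0.2091, 0.116]
tool_rot: [0.707, 0.707, 0.001, 0.001]
force: [-0.4, -0.6, -2.0]
finger_gap: 0.323
gripper_force: 59.9
```

>>> drive_tool:
  plan:
    - [0,0,0.001,0,0,0,-1]
    - [0,0,0.001,0,0,0,-1]
    - [0,0,0,0,0,0,-1]

```text
t: 22.05
tcp_pos: [0.5966, 0.2099, 0.1136]
tool_rot: [0.707, 0.707, 0.0, 0.0]
force: [-0.8, -0.0, -2.4]
finger_gap: 0.322
gripper_force: 59.9
```

>>> drive_tool:
  plan:
    - [0,0,0.001,0,0,0,-1]
    - [0,0,0.001,0,0,0,-1]
    - [0,0,0,0,0,0,-1]

```text
t: 22.35
tcp_pos: [0.597, 0.21, 0.1122]
tool_rot: [0.707, 0.707, 0.001, 0.001]
force: [-0.5, -0.1, 4.1]
finger_gap: 0.325
gripper_force: 60.8
```

>>> drive_tool:
  plan:
    - [0,0,0.001,0,0,0,-1]
    - [0,0,0,0,0,0,-1]

```text
t: 22.55
tcp_pos: [0.5973, 0.21, 0.1121]
tool_rot: [0.707, 0.707, 0.001, 0.001]
force: [-1.0, 0.3, 8.8]
finger_gap: 0.325
gripper_force: 61.2
```

Seated at +9 N. I'll release and go to the dropper.

>>> drive_tool:
  plan:
    - [0,0,0,0,0,0,1]
    - [0,0,0,0,0,0,1]
    - [0,0,0,0,0,0,1]
    - [0,0,0,0,0,0,1]
    - [0,0,-0.03,0,0,0,1]
    - [0,0,-0.04,0,0,0,1]
    - [-0.005,-0.004,-0.04,0,0,0,1]
    - [-0.035,-0.024,0,0,0,0,1]
    - [-0.045,-0.031,0,0,0,0,1]
    - [-0.045,-0.031,0,0,0,0,1]

```text
t: 23.55
tcp_pos: [0.5107, 0.0865, 0.2201]
tool_rot: [0.706, 0.708, 0.0, 0.001]
force: [1.3, -1.0, -0.2]
finger_gap: 1.003
gripper_force: 0.0
```

>>> drive_tool:
  plan:
    - [-0.045,-0.031,0,0,0,0,1]
    - [-0.035,-0.024,0,0,0,0,1]
    - [-0.011,-0.007,0,0,0,0,1]
    - [0,0,0,0,0,0,1]
    - [0,0,0,0,0,0,1]

```text
t: 24.05
tcp_pos: [0.4534, 0.0004, 0.2201]
tool_rot: [0.707, 0.707, 0.001, 0.0]
force: [0.4, 0.2, -0.7]
finger_gap: 0.999
gripper_force: 0.0
```

Run:
```python
from h import *
s=snap("scene","s7");d=snap("wrist","w6");st=manip.sense();print(st["tcp_pos"],st["t"])
for P in(cloud(s),cloud(d)):
  for nm,(x,y),lo in(("white",(.595,.208),.13),("drop",(.445,-.0115),.092),("dropbody",(.445,-.0115),.03)):
    m=(abs(P[...,0]-x)<.03)&(abs(P[...,1]-y)<.03)&(P[...,2]>lo)&(P[...,2]<lo+.02); Q=P[m]
    if len(Q):print(nm,len(Q),Q.min(0).round(4),Q.max(0).round(4))
```

```text
[0.45350487 0.00099985 0.21998118] 24.15
white 55 [0.5818 0.1945 0.1307] [0.6123 0.2226 0.1413]
drop 23 [ 0.4388 -0.0189  0.0923] [ 0.4491 -0.0077  0.101 ]
dropbody 96 [ 0.4278 -0.0307  0.0304] [ 0.4558 -0.0011  0.05  ]
drop 168 [ 0.4388 -0.0193  0.0921] [ 0.4516 -0.0061  0.1022]
dropbody 108 [ 0.4295 -0.0094  0.0302] [0.4612 0.004  0.05  ]
```

>>> drive_tool:
  plan:
    - [-0.013,-0.008,0.03,0,0,0,1]
    - [0,0,0.04,0,0,0,1]
    - [0,0,0.04,0,0,0,1]
    - [0,0,0.04,0,0,0,1]
    - [0,0,0.025,0,0,0,1]
    - [0,0,0.014,0,0,0,1]
    - [0,0,0,0,0,0,1]
    - [0,0,0,0,0,0,1]
  newtons: 30

```text
t: 24.95
tcp_pos: [0.445, -0.0121, 0.0306]
tool_rot: [0.706, 0.708, 0.0, -0.0]
force: [0.2, -0.0, -0.0]
finger_gap: 0.999
gripper_force: 0.0
```

>>> drive_tool:
  plan:
    - [0,0,0,0,0,0,-1]
    - [0,0,0,0,0,0,-1]
    - [0,0,0,0,0,0,-1]
    - [0,0,0,0,0,0,-1]
    - [0,0,0,0,0,0,-1]

```text
t: 25.45
tcp_pos: [0.4449, -0.0131, 0.0316]
tool_rot: [0.707, 0.707, 0.0, 0.001]
force: [0.9, 0.3, 5.6]
finger_gap: 0.363
gripper_force: 29.2
```

>>> drive_tool:
  plan:
    - [0,0,-0.02,0,0,0,-1]
    - [0,0,-0.04,0,0,0,-1]
    - [0,0,-0.045,0,0,0,-1]
    - [0.01,0.01,-0.035,0,0,0,-1]
    - [0.03,0.03,0,0,0,0,-1]
    - [0.04,0.038,0,0,0,0,-1]
    - [0.04,0.038,0,0,0,0,-1]
    - [0.022,0.022,0,0,0,0,-1]
    - [0.01,0.01,0,0,0,0,-1]
    - [0,0,0,0,0,0,-1]

```text
t: 26.45
tcp_pos: [0.586, 0.1331, 0.1705]
tool_rot: [0.706, 0.708, 0.0, 0.0]
force: [-0.4, 0.4, -1.3]
finger_gap: 0.363
gripper_force: 30.2
```

>>> drive_tool:
  plan:
    - [0,0,0,0,0,0,-1]

```text
t: 26.55
tcp_pos: [0.5839, 0.1314, 0.1703]
tool_rot: [0.707, 0.707, -0.001, -0.001]
force: [-1.0, -0.1, 0.7]
finger_gap: 0.365
gripper_force: 30.2
```

Run:
```python
from h import *
s=snap("scene","s8");st=manip.sense();print(st["tcp_pos"],st["force"],st["t"])
P=cloud(s);m=(abs(P[...,0]-.593)<.04)&(abs(P[...,1]-.1405)<.035)&(P[...,2]>.1)&(P[...,2]<.26);Q=P[m]
for z in np.arange(.13,.25,.01):
    q=Q[abs(Q[:,2]-z)<.005]
    if len(q): print(z.round(2),q[:,:2].min(0).round(3),q[:,:2].max(0).round(3))
cv2.imwrite("pics/c3.png",cv2.resize(s["image"][90:270,130:370],(720,540))[:,:,::-1])
```

```text
[0.58362387 0.13102085 0.17041233] [ 0.42446215  0.91343086 -0.0397099 ] 26.6
0.14 [0.567 0.115] [0.591 0.139]
0.15 [0.564 0.115] [0.594 0.14 ]
0.16 [0.565 0.114] [0.592 0.138]
0.17 [0.566 0.115] [0.594 0.144]
0.18 [0.56  0.115] [0.605 0.14 ]
0.19 [0.553 0.115] [0.611 0.141]
0.2 [0.553 0.117] [0.613 0.139]
0.21 [0.553 0.12 ] [0.613 0.139]
0.22 [0.553 0.116] [0.617 0.143]
0.23 [0.553 0.116] [0.631 0.143]
0.24 [0.554 0.114] [0.633 0.144]
```

View pics/c3.png

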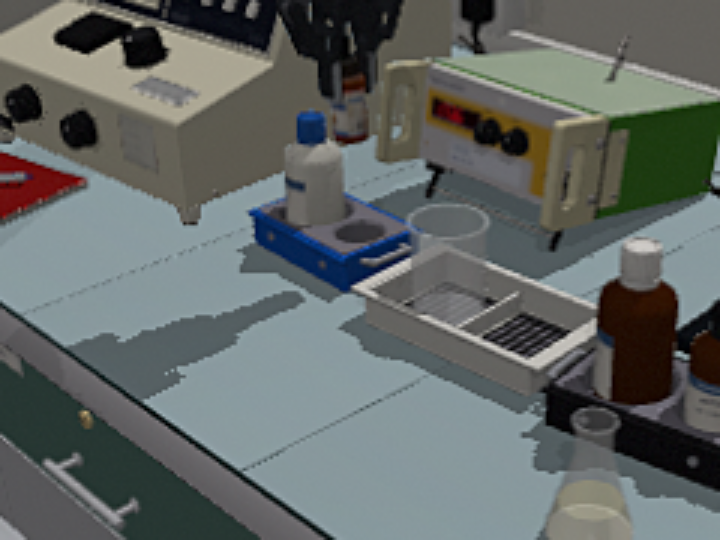

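The white bottle is seated. The dropper hangs upright, about 10 mm short of its well in x and y. I'll correct and lower.

>>> drive_tool:
  plan:
    - [0.009,0.01,0,0,0,0,-1]
    - [0,0,0.03,0,0,0,-1]
    - [0,0,0.035,0,0,0,-1]
    - [0,0,0.01,0,0,0,-1]
    - [0,0,0,0,0,0,-1]
    - [0,0,0,0,0,0,-1]

```text
t: 27.2
tcp_pos: [0.5956, 0.1402, 0.0969]
tool_rot: [0.707, 0.707, 0.0, 0.0]
force: [0.0, 0.1, -1.1]
finger_gap: 0.364
gripper_force: 30.1
```

Run:
```python
from h import *
s=snap("scene","s9");st=manip.sense();print(st["tcp_pos"],st["force"],st["t"])
P=cloud(s);m=(abs(P[...,0]-.593)<.03)&(abs(P[...,1]-.1405)<.03)&(P[...,2]>.068)&(P[...,2]<.09);Q=P[m];print(Q.min(0),Q.max(0))
```

```text
[0.59618195 0.1403759  0.09747958] [ 0.161071   -0.51454974 -0.4338798 ] 27.25
[0.57724296 0.1222644  0.06835105] [0.6037997  0.15501673 0.08951808]
```

>>> drive_tool:
  plan:
    - [0,0,0.02,0,0,0,-1]
    - [0,0,0.02,0,0,0,-1]
    - [0,0,0.01,0,0,0,-1]
    - [0,0,0.002,0,0,0,-1]
    - [0,0,0,0,0,0,-1]
    - [0,0,0.001,0,0,0,-1]
    - [0,0,0,0,0,0,-1]

```text
t: 27.95
tcp_pos: [0.5958, 0.1408, 0.0438]
tool_rot: [0.707, 0.707, 0.001, 0.001]
force: [0.3, 1.5, 0.3]
finger_gap: 0.365
gripper_force: 30.2
```

>>> drive_tool:
  plan:
    - [0,0,0.001,0,0,0,-1]
    - [0,0,0.001,0,0,0,-1]
    - [0,0,0,0,0,0,-1]

```text
t: 28.25
tcp_pos: [0.5956, 0.1407, 0.0417]
tool_rot: [0.707, 0.707, 0.0, 0.0]
force: [-0.3, -0.4, 4.3]
finger_gap: 0.36
gripper_force: 30.4
```

Touchdown. I'll release, rise and head for the flask, and measure the empty bay meanwhile.

>>> drive_tool:
  plan:
    - [0,0,0,0,0,0,1]
    - [0,0,0,0,0,0,1]
    - [0,0,0,0,0,0,1]
    - [0,0,0,0,0,0,1]
    - [0,0,-0.02,0,0,0,1]
    - [0,0,-0.045,0,0,0,1]
    - [0,0,-0.045,0,0,0,1]
    - [0,0,-0.045,0,0,0,1]
    - [-0.03,-0.01,-0.025,0,0,0,1]
    - [-0.045,-0.017,0,0,0,0,1]

```text
t: 29.25
tcp_pos: [0.5719, 0.0665, 0.2258]
tool_rot: [0.706, 0.709, 0.004, 0.004]
force: [0.9, -1.0, 0.1]
finger_gap: 1.001
gripper_force: 0.0
```

>>> drive_tool:
  plan:
    - [-0.045,-0.017,0,0,0,0,1]
    - [-0.045,-0.017,0,0,0,0,1]
    - [-0.045,-0.017,0,0,0,0,1]
    - [-0.045,-0.017,0,0,0,0,1]
    - [-0.045,-0.017,0,0,0,0,1]
    - [-0.045,-0.017,0,0,0,0,1]
    - [-0.045,-0.017,0,0,0,0,1]
    - [-0.035,-0.013,0,0,0,0,1]
    - [-0.01,-0.004,0,0,0,0,1]
    - [0,0,0,0,0,0,1]

```text
t: 30.25
tcp_pos: [0.4317, -0.2956, 0.2207]
tool_rot: [0.708, 0.706, 0.0, -0.0]
force: [0.9, 0.7, -0.7]
finger_gap: 0.997
gripper_force: 0.0
```

Run:
```python
from h import *
s=snap("scene","s10");d=snap("wrist","w7");st=manip.sense();print(st["tcp_pos"],st["t"])
P=cloud(s)
for v in("s10","w7"):
  P=cloud(load(v))
  for nm,(x,y),lo in(("drop",(.593,.1405),.1),("white",(.595,.208),.13),("flask lip",(.437,-.29),.089),("flask",(.437,-.29),.005)):
    m=(abs(P[...,0]-x)<.038)&(abs(P[...,1]-y)<.038)&(P[...,2]>lo)&(P[...,2]<lo+.02); Q=P[m]
    if len(Q):print(v,nm,len(Q),Q.min(0).round(4),Q.max(0).round(4))
for v in("w1","w2","w5"):
    P=cloud(load(v)); m=(P[...,0]>.52)&(P[...,0]<.66)&(P[...,1]>-.16)&(P[...,1]<-.03)
    for nm,k in(("floor",m&(P[...,2]<.016)&(P[...,2]>.001)),("wall",m&(P[...,2]>.029)&(P[...,2]<.04)),("web",m&(P[...,2]>.02)&(P[...,2]<.027))):
        if k.sum()<10: continue
        f=cv2.morphologyEx((k*255).astype(np.uint8),cv2.MORPH_OPEN,np.ones((5,5)) if nm=="floor" else np.ones((2,2)))
        Q=P[f>0]; print(v,nm,len(Q),"x",np.percentile(Q[:,0],[1,99]).round(4),"y",np.percentile(Q[:,1],[1,99]).round(4),"z",np.median(Q[:,2]).round(4))
cv2.imwrite("pics/c4.png",d["image"][:,:,::-1])
```

```text
[ 0.43218697 -0.29310422  0.22068827] 30.35
s10 drop 18 [0.5895 0.1365 0.1002] [0.5991 0.1435 0.1116]
s10 white 51 [0.5837 0.1931 0.1301] [0.612  0.2232 0.1408]
s10 flask lip 120 [ 0.4196 -0.306   0.0892] [ 0.4548 -0.2747  0.0999]
s10 flask 278 [ 0.4052 -0.3215  0.0051] [ 0.4568 -0.2644  0.025 ]
w7 flask lip 520 [ 0.4208 -0.307   0.0891] [ 0.4531 -0.2748  0.0994]
w7 flask 524 [ 0.4062 -0.3139  0.0051] [ 0.4678 -0.2601  0.025 ]
w1 floor 3429 x [0.5397 0.6405] y [-0.1347 -0.0323] z 0.0064
w1 wall 1503 x [nan nan] y [nan nan] z nan
w1 web 258 x [nan nan] y [nan nan] z nan
w2 floor 5477 x [0.5422 0.6404] y [-0.129  -0.0334] z 0.0061
w2 wall 2749 x [nan nan] y [nan nan] z nan
w2 web 481 x [nan nan] y [nan nan] z nan
w5 floor 8309 x [0.5367 0.6397] y [-0.1305 -0.0319] z 0.006
w5 wall 3902 x [nan nan] y [nan nan] z nan
w5 web 533 x [nan nan] y [nan nan] z nan
```

View pics/c4.png

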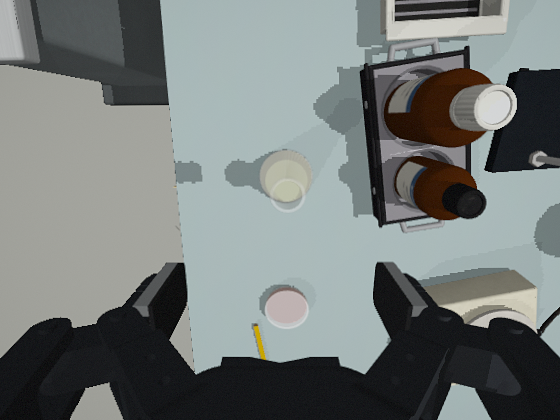

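The dropper and white bottle are seated (tops .111 and .140). c4 shows the flask lip at (288,195) and both ambers in the black carrier. The lip is at (.437, -.291), and the empty bay centre is about (.590, -.087) with its floor at .006. Grasping the neck.

>>> drive_tool:
  plan:
    - [0.002,0.005,0.03,0,0,0,1]
    - [0,0,0.04,0,0,0,1]
    - [0,0,0.04,0,0,0,1]
    - [0,0,0.04,0,0,0,1]
    - [0,0,0.019,0,0,0,1]
    - [0,0,0,0,0,0,1]
    - [0,0,0,0,0,0,1]
  newtons: 25

```text
t: 31.05
tcp_pos: [0.4379, -0.2911, 0.0522]
tool_rot: [0.706, 0.708, 0.0, -0.0]
force: [0.9, -0.1, 0.0]
finger_gap: 0.998
gripper_force: 0.0
```

>>> drive_tool:
  plan:
    - [0,0,0,0,0,0,-1]
    - [0,0,0,0,0,0,-1]
    - [0,0,0,0,0,0,-1]
    - [0,0,0,0,0,0,-1]
    - [0,0,0,0,0,0,-1]

```text
t: 31.55
tcp_pos: [0.4379, -0.293, 0.0529]
tool_rot: [0.707, 0.707, 0.0, 0.001]
force: [0.9, 0.4, 5.8]
finger_gap: 0.354
gripper_force: 24.3
```

>>> drive_tool:
  plan:
    - [0,0,-0.01,0,0,0,-1]
    - [0,0,-0.025,0,0,0,-1]
    - [0,0,-0.03,0,0,0,-1]
    - [0.02,0,-0.015,0,0,0,-1]
    - [0.04,0,0,0,0,0,-1]
    - [0.04,0,0,0,0,0,-1]
    - [0.04,0,0,0,0,0,-1]
    - [0.03,0.01,0,0,0,0,-1]
    - [0.02,0.03,0,0,0,0,-1]
    - [0.01,0.04,0,0,0,0,-1]

```text
t: 32.55
tcp_pos: [0.5151, -0.0896, 0.1321]
tool_rot: [0.707, 0.708, -0.001, -0.002]
force: [0.0, -1.8, -0.3]
finger_gap: 0.351
gripper_force: 24.9
```

>>> drive_tool:
  plan:
    - [0.006,0.04,0,0,0,0,-1]
    - [0,0.025,0,0,0,0,-1]
    - [0,0.007,0,0,0,0,-1]
    - [0,0,0,0,0,0,-1]
    - [0,0,0,0,0,0,-1]

```text
t: 33.05
tcp_pos: [0.587, -0.0861, 0.1315]
tool_rot: [0.707, 0.707, -0.001, -0.001]
force: [-0.7, 0.1, -0.6]
finger_gap: 0.355
gripper_force: 25.0
```

Run:
```python
from h import *
s=snap("scene","s11");d=snap("wrist","w8");t=snap("top","t2");st=manip.sense();print(st["tcp_pos"],st["force"],st["t"])
P=cloud(s);m=(abs(P[...,0]-.59)<.05)&(abs(P[...,1]+.087)<.05)&(P[...,2]>.05)&(P[...,2]<.18);Q=P[m]
for z in np.arange(.07,.19,.01):
    q=Q[abs(Q[:,2]-z)<.005]
    if len(q): print(z.round(2),len(q),q[:,:2].min(0).round(3),q[:,:2].max(0).round(3))
cv2.imwrite("pics/c5.png",np.vstack([cv2.resize(s["image"][100:280,200:440],(560,420))[:380],d["image"][:210]])[:,:,::-1])
```

```text
[ 0.58747224 -0.08635969  0.13182925] [ 0.43169113 -0.12298243 -1.68161356] 33.2
0.08 35 [ 0.553 -0.115] [ 0.609 -0.066]
0.09 107 [ 0.556 -0.116] [ 0.603 -0.06 ]
0.1 100 [ 0.558 -0.114] [ 0.607 -0.063]
0.11 89 [ 0.56 -0.11] [ 0.603 -0.067]
0.12 78 [ 0.561 -0.108] [ 0.6   -0.066]
0.13 70 [ 0.565 -0.103] [ 0.598 -0.071]
0.14 54 [ 0.564 -0.101] [ 0.604 -0.075]
0.15 65 [ 0.557 -0.098] [ 0.615 -0.081]
0.16 79 [ 0.556 -0.098] [ 0.618 -0.08 ]
0.17 84 [ 0.557 -0.097] [ 0.61  -0.073]
0.18 49 [ 0.556 -0.1  ] [ 0.613 -0.074]
```

View pics/c5.png

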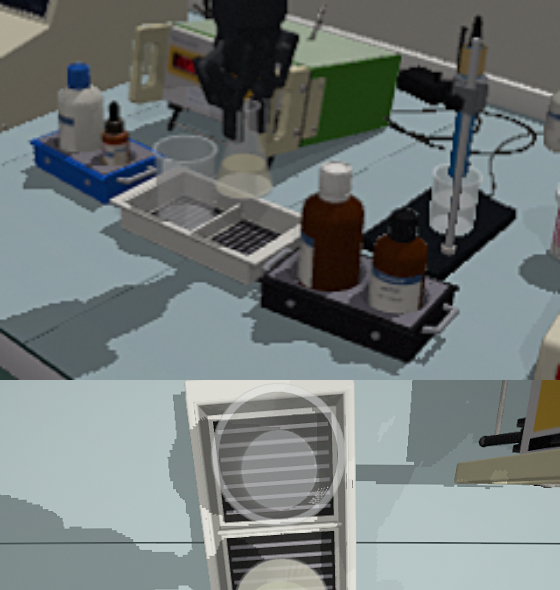

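The flask hangs upright over the empty bay. I'll check the web position once (w8 web at about (280,147)).

Run:
```python
from h import *
d=load("w8");print(plane(d,[(218,147),(340,145),(205,147),(355,147)],.024).round(4))
print(plane(d,[(188,100),(352,90)],.035).round(4))
P=cloud(d)
for c in(215,240,320): print(c,[(r,P[r,c].round(3).tolist()) for r in range(136,162,4)])
```

```text
[[ 0.5354 -0.0395  0.024 ]
 [ 0.6335 -0.038   0.024 ]
 [ 0.5249 -0.0395  0.024 ]
 [ 0.6457 -0.0396  0.024 ]]
[[ 0.517  -0.0039  0.035 ]
 [ 0.6384  0.0029  0.035 ]]
215 [(136, [0.533, -0.031, 0.024]), (140, [0.533, -0.034, 0.024]), (144, [0.533, -0.037, 0.025]), (148, [0.533, -0.04, 0.023]), (152, [0.533, -0.043, 0.026]), (156, [0.533, -0.046, 0.027]), (160, [0.534, -0.049, 0.03])]
240 [(136, [0.551, -0.032, 0.006]), (140, [0.551, -0.035, 0.006]), (144, [0.551, -0.039, 0.005]), (148, [0.552, -0.041, 0.016]), (152, [0.553, -0.044, 0.024]), (156, [0.55, -0.049, 0.004]), (160, [0.55, -0.052, 0.006])]
320 [(136, [0.62, -0.032, 0.004]), (140, [0.62, -0.036, 0.004]), (144, [0.618, -0.037, 0.023]), (148, [0.618, -0.041, 0.022]), (152, [0.62, -0.045, 0.006]), (156, [0.62, -0.049, 0.006]), (160, [0.62, -0.052, 0.008])]
```

>>> drive_tool:
  plan:
    - [-0.004,0.002,0.01,0,0,0,-1]
    - [0,0,0.025,0,0,0,-1]
    - [0,0,0.022,0,0,0,-1]
    - [0,0,0.009,0,0,0,-1]
    - [0,0,0.003,0,0,0,-1]
    - [0,0,0,0,0,0,-1]
    - [0,0,0.001,0,0,0,-1]
    - [0,0,0,0,0,0,-1]

```text
t: 34.0
tcp_pos: [0.5918, -0.0905, 0.0628]
tool_rot: [0.707, 0.707, 0.0, 0.001]
force: [-0.1, 0.4, -0.7]
finger_gap: 0.353
gripper_force: 25.0
```

>>> drive_tool:
  plan:
    - [0,0,0.001,0,0,0,-1]
    - [0,0,0.001,0,0,0,-1]
    - [0,0,0,0,0,0,-1]

```text
t: 34.3
tcp_pos: [0.5912, -0.0903, 0.06]
tool_rot: [0.707, 0.707, 0.0, 0.0]
force: [-0.0, 0.5, -1.3]
finger_gap: 0.349
gripper_force: 25.0
```

>>> drive_tool:
  plan:
    - [0,0,0.001,0,0,0,-1]
    - [0,0,0.001,0,0,0,-1]
    - [0,0,0,0,0,0,-1]

```text
t: 34.6
tcp_pos: [0.592, -0.0905, 0.0588]
tool_rot: [0.707, 0.707, 0.0, 0.001]
force: [0.3, -0.1, 4.5]
finger_gap: 0.353
gripper_force: 25.1
```

Touchdown. I'll release, rise straight up and back off.

>>> drive_tool:
  plan:
    - [0,0,0,0,0,0,1]
    - [0,0,0,0,0,0,1]
    - [0,0,0,0,0,0,1]
    - [0,0,0,0,0,0,1]
    - [0,0,-0.015,0,0,0,1]
    - [0,0,-0.04,0,0,0,1]
    - [0,0,-0.05,0,0,0,1]
    - [0,0,-0.05,0,0,0,1]
    - [0,0,-0.05,0,0,0,1]
    - [0,-0.02,-0.02,0,0,0,1]

```text
t: 35.6
tcp_pos: [0.5754, -0.0915, 0.2901]
tool_rot: [0.707, 0.707, 0.003, 0.006]
force: [0.1, -0.9, 0.3]
finger_gap: 1.0
gripper_force: 0.0
```

>>> drive_tool:
  plan:
    - [0,-0.05,0,0,0,0,1]
    - [0,-0.05,0,0,0,0,1]
    - [0,-0.03,0,0,0,0,1]
    - [0,0,0,0,0,0,1]
    - [0,0,0,0,0,0,1]
    - [0,0,0,0,0,0,1]

```text
t: 36.2
tcp_pos: [0.4427, -0.0909, 0.2837]
tool_rot: [0.707, 0.707, 0.001, 0.001]
force: [0.2, -0.1, 0.1]
finger_gap: 1.001
gripper_force: 0.0
```

Run:
```python
from h import *
s=snap("scene","s12");st=manip.sense();print(st["tcp_pos"],st["t"],st["qd"].round(3))
P=cloud(s)
for nm,(x,y),lo in(("amL",(.571,-.215),.146),("amS",(.583,-.289),.118),("white",(.595,.208),.13),("drop",(.593,.1405),.102),("flask",(.588,-.088),.095)):
    m=(abs(P[...,0]-x)<.03)&(abs(P[...,1]-y)<.03)&(P[...,2]>lo)&(P[...,2]<lo+.02); Q=P[m];print(nm,((Q.min(0)+Q.max(0))/2).round(4)[:2],Q[:,2].max().round(4))
cv2.imwrite("pics/c6.png",cv2.resize(s["image"][100:310,130:410],(800,600))[:,:,::-1])
```

```text
[ 0.44274179 -0.0908362   0.28346123] 36.25 [ 0.003  0.01   0.003 -0.001  0.002 -0.002]
amL [ 0.5717 -0.2157] 0.157
amS [ 0.5832 -0.2893] 0.1307
white [0.5958 0.2076] 0.1402
drop [0.5935 0.1395] 0.1132
flask [ 0.5914 -0.0881] 0.1053
```

View pics/c6.png

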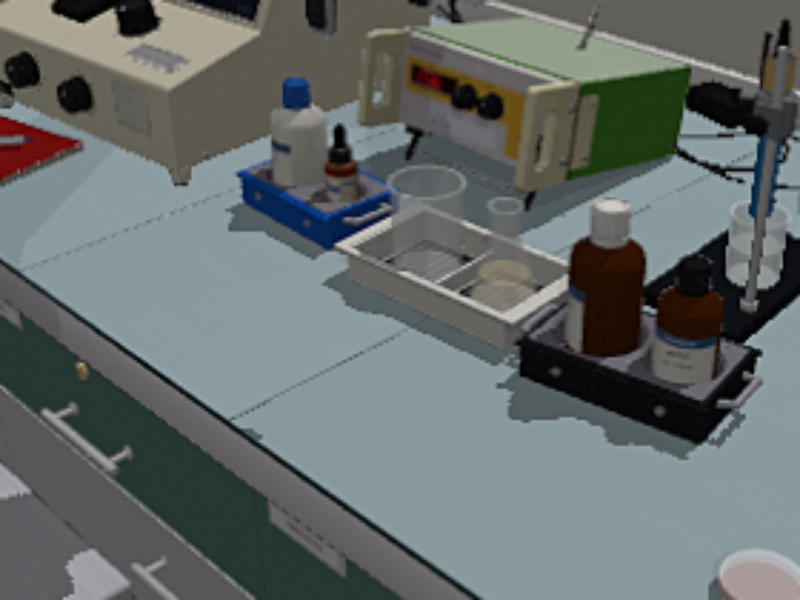

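All five stand upright and centred in their own places: white (297,130), dropper (340,165), flask (503,260), large amber (607,280) and small amber (687,320). The beaker and dish are untouched. Handing in.

```bash
python3 -c "
from station import manip
print(manip.sign_off())"
```

```text
the job is handed in; nothing more can be done
None
```

The job is handed in at about 36 s: the last picture showed all five items standing upright in their proper places, with the beaker and pink dish untouched; the verdict was not shown, and the first grasp closed on air and had to be redone lower.

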